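Snap the lid of the battery box shut

TASK

The lid has been laid on the clear box of spare batteries, but its rim has not snapped on yet. With the fingertips, press down around the rim, section by section, until all four sides have clicked down flush. Do not lift, tip or shove the box, and leave the small things beside it where they lie.

Things in the scene. Friction and masses are not known exactly. Their poses are not given: they have to be found in the camera images.
- battery_box: Clear box of batteries, about 0.7 kg, loose on the desk, under a teal lid 132 (x) by 108 (y) mm whose top is 56 mm up; tub 116 by 92 mm. Origin: centre of the underside; z up, x to the back side, y to the left; yaw within 0.5 of straight. Lid: a clear middle sunk 8 mm, and a 22 mm wide rim of four fixed corners (26 mm square) with a springy section on each side between them.
- rim_front (a joint): Lift angle of the front (-x) rim section (54 mm long) about its inner edge, rad: 0.36 sprung up (outer edge 8 mm above the corners), 0 clicked down flush. A bead resists with up to about 7 N at the outer edge (10 N further in); pressed below 0.12 (outer edge under 3 mm up) it snaps down by itself and stays; let go earlier it springs up again. Once down it is hard.
- rim_right (a joint): Lift angle of the right (-y) rim section (78 mm long) about its inner edge; behaves as rim_front.
- rim_back (a joint): Lift angle of the back (+x) rim section (54 mm long) about its inner edge; behaves as rim_front.
- rim_left (a joint): Lift angle of the left (+y) rim section (78 mm long) about its inner edge; behaves as rim_front.
- rim_front_top (a point): Middle of the top face of the front section, on its thumb ribs, 8 mm from its outer edge: a good place to press. Moves with the section: clicked down it is 58 mm from the box origin along -x and 56 mm above the desk; about 5 mm higher when sprung up.
- rim_right_top (a point): The same on the right section: when clicked down 46 mm from the box origin along -y. To that side, nearer the robot, a tall red table lamp is fixed (column 310 mm ahead of the base axis and 20 mm to its right, foot 190 mm wide, shade from 535 mm above the desk upwards, solid out to about 120 mm from the column): reach round it with elbow and forearm to its left.
- rim_back_top (a point): The same on the back section: when clicked down 58 mm from the box origin along +x.
- rim_left_top (a point): The same on the left section: when clicked down 46 mm from the box origin along +y.
- spare_cell: Loose AA battery, red and silver, 15 mm thick, 50 mm long, lying beside the right side of the box. Origin: centre of its underside. Leave it alone.
- usb_stick: Black USB stick, 18 by 52 by 8 mm, lying behind the box. Origin: centre of its underside. Leave it alone.
- eraser: Pink and white eraser, 19 by 47 by 12 mm, lying in front of the box. Origin: centre of its underside. Leave it alone.

How it is judged (in metres and radians):
At the end, for the whole second after the job is handed in: All four rim sections are clicked down (lift angle below 0.06 rad, about 1.3 mm at the outer edge) and stay so with nothing touching them; the box stands flat (within 0.05 rad), at rest, within 40 mm of where it stood (value of joint each of rim_front, rim_right, rim_back, rim_left below 0.06 rad and angle between battery_box's own z axis and vertical below 0.05 rad and linear speed of battery_box below 0.02 m/s and distance of battery_box from where it was at the start of the episode below 0.04 m).
It fails at once if the box is lifted (more than 12 mm) (height (world z) of battery_box above 0.012 m).
It fails at once if the box is tipped (more than 0.2 rad) (angle between battery_box's own z axis and vertical above 0.2 rad).
It fails at once if the box is shoved away (more than 40 mm) (distance of battery_box from where it was at the start of the episode above 0.04 m).
It fails at once if the loose battery, USB stick or eraser is moved (more than 20 mm) (distance of any of spare_cell, usb_stick, eraser from where it was at the start of the episode above 0.02 m).
It also fails if it takes over 51 s, if anything falls off the work surface, if the arm or the gripper's body presses on something with over 40 N, if the wrist force passes 120 N, or if a joint passes its speed limit or range.

ROBOT

A 6-joint arm with a two-finger parallel gripper is mounted at the origin on a cart in front of the work surface, level with it; the furniture and walls round the work are solid. World frame = base frame: x ahead of the robot, y to its left, z up, the work surface at z = 0. Lengths are in m, angles in degrees, forces in N, time in s.
With the tool pointing down it reaches from about 0.35 to 0.975 m from the base axis. Payload 4.9 kg.
Tool frame: the origin (TCP) lies at the very end of the fingers, on their centre line; the grasp point (between the pads) lies behind it (manip.grip_point_offset is the z of the grasp point in the tool frame, in m); z points along the fingers, y is the line along which they close (so a half turn about z gives the same grasp; the last joint's range is limited). The gripper opens to 85 mm and grips with 20 to 120 N. Pads are 22 mm wide; open, the fingers measure 114 mm over their backs; the gripper's body (76 mm by 85 mm) begins 54 mm behind the grasp point. The pads swing forward as they close: fully open they stand 13 mm farther back than shut.
Start: joints at [58.041, 3.019, 92.412, -0, 84.569, -6.818], TCP at [0.266, 0.566, 0.231] pointing down, gripper open.
Joint ranges: [-172.51, 172.51], [-57.92, 126.97], [3.15, 148.05], [-58.71, 238.71], [5.1, 150.11], [-179.66, 179.66]. Speed limits (degrees/s): [147.25, 147.25, 180, 180, 180, 180].

INTERFACE

Orientations are given as a 3x3 rotation matrix whose columns are the frame's x, y, z axes.
In Python, from cell import monitor, viewer, workorder, manip gives the robot as it stands.
- The arm moves only by the shell command python3 -m crank 'ROWS'. ROWS is JSON, a list of rows, each an object of numbers: "fingers": the opening in per cent of the stroke, from 0 (shut) to 100 (fully open); "tx", "ty", "tz": the shift along the world's x, y, z in units of 50 mm (1.0 is 50 mm); "wx", "wy", "wz": the turn, a rotation vector about the world's x, y, z in rad. In form: [{"fingers": .., "tx": .., "ty": .., "tz": .., "wx": .., "wy": .., "wz": ..}, ...]. A call has 1 to 5 rows; each row is the pose to reach, as a shift and turn from the pose commanded when the call began; what a row does not reach only later rows make up. A row lasts 1/10 s, in which the tool goes at most 50 mm and 8.59 degrees, less where a joint would pass 70% of its speed; a pose out of reach is approached as far as the arm can. A call with a gripper value outside its range is refused whole. The fingers move at their own pace and stop on an object; the grip force is fixed at half the most. Time passes only in rows, so rows that repeat a pose let the fingers close. It gives the time, the measured TCP pose, the force, the opening and the grip force at its end, in the units of the state.
- monitor.read_state(): the state, without advancing time (a new reading comes with each control period).
- viewer.get_image(name): name is "scene" or "top" or "wrist"; returns (picture, depth): 480x640x3 uint8, blue, green, red; 480x640 float32, m along the optical axis (not along the pixel's ray), 0 where there is no reading.
- viewer.get_calibration(name): a dict with "K" (3x3 intrinsics, pixels), "k1" (the pictures are not rectified: a ray, as slopes to the right and down, at radius r is drawn at 1 + k1 r^2 times it, then the intrinsics apply), "position" and "rotation" of the camera in the world. Camera axes: x right, y down, z forward; pixel columns grow to the right and rows downward; lengths in m; the calibration is good to about 2 mm. A picture is of the moment at which its call begins: read the wrist's pose just before it. get_calibration takes no time and is no camera call; for the wrist camera it gives the pose at the moment of the call.
- workorder.sign_off(): hands the job in; it is judged then, once.
The state is a dict: "time": time; "joint_pos": joint angles; "joint_vel": joint speeds; "joint_torque": joint torques, N m; "tcp_pos": TCP position; "tool_rot": TCP orientation; "force": force on the tool from outside, world axes, zero at the start; "wrist_torque": the same for the moment, N m; "grip_width": opening from 0.0 (shut) to 1.0 (fully open); "gripper_force": force on a finger pad.
Only numpy, scipy, OpenCV 4.12 (cv2) and the standard library are available. Lean on these libraries where they do the work, as an engineer would, in place of code of your own. Each camera call takes 0.05 s, during which the arm holds its last target. There are 200 camera calls.

## Working session

There is one attempt and no reset: what is moved stays moved. The work goes in short steps, Python scripts to look and compute and a shell command to move; the robot and the scene stay as the last step left them, time stands still between calls to the robot, and variables do not carry over. Pictures are saved under pics/ and viewed, at most 10 in all, crops included, and the job is handed in when it is done.

```bash
mkdir -p pics
cat > h.py <<'E'
import numpy as np, cv2
from cell import monitor, viewer, workorder, manip
def ray(cal,u,v):
    K=np.array(cal["K"]);k=cal["k1"]
    p=np.array([(u-K[0,2])/K[0,0],(v-K[1,2])/K[1,1]]);q=p.copy()
    for _ in range(20): q=p/(1+k*(q@q))
    return np.array(cal["position"]),np.array(cal["rotation"])@np.array([q[0],q[1],1])
def onplane(cal,u,v,z):
    o,d=ray(cal,u,v); return o+d*(z-o[2])/d[2]
E
python3 - <<'E'
from h import *
for n in ("top","scene"):
    im,d=viewer.get_image(n); cv2.imwrite(f"pics/{n}0.png",im); np.save(f"{n}0.npy",d)
    c=viewer.get_calibration(n); print(n,c)
s=monitor.read_state(); print(s["time"],s["force"],s["tcp_pos"],s["tool_rot"],manip.grip_point_offset)
E
```

```text
top {'K': array([[616.18745436,   0.        , 318.12911664],
       [  0.        , 616.18745436, 239.03877769],
       [  0.        ,   0.        ,   1.        ]]), 'k1': -0.08080268534858748, 'position': array([0.3953763 , 0.23986208, 0.89935756]), 'rotation': array([[-0.02925951, -0.99253728,  0.11837919],
       [-0.99946099,  0.02728662, -0.01825284],
       [ 0.01488645, -0.11884946, -0.99280069]])}
scene {'K': array([[600.66558527,   0.        , 313.44461656],
       [  0.        , 600.66558527, 239.01605548],
       [  0.        ,   0.        ,   1.        ]]), 'k1': -0.19933014952924305, 'position': array([-0.12583402, -0.09005178,  0.52641616]), 'rotation': array([[ 0.46434316, -0.49486247,  0.7345043 ],
       [-0.88560179, -0.25031557,  0.39121807],
       [-0.00974128, -0.83213776, -0.55448341]])}
0.1 [-0.201557   -0.03416184 -0.00683579] [0.26521082 0.56531879 0.23016535] [[-9.05271064e-01  4.24833287e-01 -9.89507138e-04]
 [ 4.24834377e-01  9.05269743e-01 -1.56367214e-03]
 [ 2.31470895e-04 -1.83592379e-03 -9.99998288e-01]] -0.0187
```

View pics/top0.png

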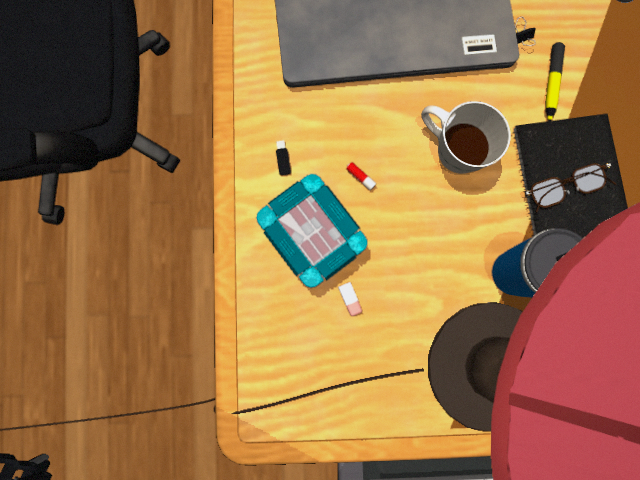

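View pics/scene0.png

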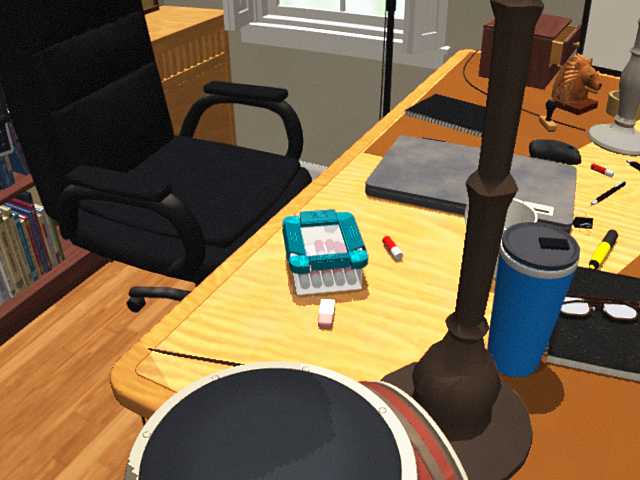

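Run:
```python
from h import *
im=cv2.imread("pics/top0.png");c=viewer.get_calibration("top");d=np.load("top0.npy")
hsv=cv2.cvtColor(im,cv2.COLOR_BGR2HSV)
teal=cv2.inRange(hsv,(80,100,60),(100,255,255)); teal[:,:240]=0;teal[:,380:]=0;teal[:160]=0;teal[300:]=0
br=teal&((hsv[...,2]>160)*255).astype(np.uint8)
n,l,st,ce=cv2.connectedComponentsWithStats(cv2.morphologyEx(br,cv2.MORPH_OPEN,np.ones((3,3))))
P=[]
for i in range(1,n):
    if st[i,4]>100:
        p=onplane(c,*ce[i],0.056);P.append(p);print(ce[i],st[i,4],p.round(4))
P=np.array(P);print("mean",P.mean(0))
rect=cv2.minAreaRect(np.vstack(cv2.findContours(teal,0,2)[0]));print(rect)
Q=np.array([onplane(c,*q,0.056)[:2] for q in cv2.boxPoints(rect)]);print(Q, Q.mean(0))
for a in range(4): print(np.linalg.norm(Q[a]-Q[a-1]),np.degrees(np.arctan2(*(Q[a]-Q[a-1])[::-1])))
for n,(u,v) in dict(cell=(362,176),usb=(283,158),er=(350,298)).items(): print(n,onplane(c,u,v,0.01))
print(monitor.read_state()["joint_pos"])
```

```text
[311.93846154 182.86538462] 260 [0.575  0.2307 0.056 ]
[265.66058394 216.89416058] 274 [0.5288 0.296  0.056 ]
[357.35424354 242.08856089] 271 [0.4902 0.1704 0.056 ]
[311.06115108 276.95683453] 278 [0.444  0.2356 0.056 ]
mean [0.50949601 0.23316401 0.056     ]
((311.28619384765625, 230.03976440429688), (95.31055450439453, 78.61808013916016), 52.907161712646484)
[[0.53095404 0.31603181]
 [0.5957112  0.22735614]
 [0.48654628 0.1511126 ]
 [0.42383665 0.23938434]] [0.50926204 0.23347122]
0.1317154864732805 35.58548467031101
0.10980376093417339 -53.86047473622641
0.13315425647914683 -145.06858035136716
0.10827925265731057 125.39058489750867
cell [0.59326663 0.15606514 0.01      ]
usb [0.62344866 0.27189672 0.01      ]
er [0.41469856 0.18013769 0.01      ]
[ 5.80423690e+01  3.05393977e+00  9.24857184e+01  6.84782305e-04
  8.45663631e+01 -6.81752748e+00]
```

```bash
python3 -m crank '[{"fingers":0,"tx":0.5,"ty":-0.6,"tz":-0.2,"wz":-0.12},{"fingers":0,"tx":1.1,"ty":-1.4,"tz":-0.5,"wz":-0.25},{"fingers":0,"tx":1.6,"ty":-2.2,"tz":-0.8,"wz":-0.39},{"fingers":0,"tx":2.2,"ty":-3,"tz":-1,"wz":-0.513},{"fingers":0,"tx":2.2,"ty":-3,"tz":-1,"wz":-0.513}]'
python3 -m crank '[{"fingers":0,"tx":0.5,"ty":-0.7,"tz":-0.2},{"fingers":0,"tx":1.1,"ty":-1.4,"tz":-0.5},{"fingers":0,"tx":1.6,"ty":-2.2,"tz":-0.8},{"fingers":0,"tx":2.1,"ty":-2.87,"tz":-1},{"fingers":0,"tx":2.1,"ty":-2.87,"tz":-1}]'
python3 - <<'E'
from h import *
s=monitor.read_state();print(s["joint_pos"],s["tcp_pos"],s["tool_rot"],s["force"])
for n in ("scene","wrist"):
    im,d=viewer.get_image(n); cv2.imwrite(f"pics/{n}1.png",im)
E
```

```text
[ 5.80423690e+01  3.05393977e+00  9.24857184e+01  6.84782305e-04
  8.45663631e+01 -6.81752748e+00] [0.26521082 0.56531879 0.23016535] [[-9.05271064e-01  4.24833287e-01 -9.89507138e-04]
 [ 4.24834377e-01  9.05269743e-01 -1.56367214e-03]
 [ 2.31470895e-04 -1.83592379e-03 -9.99998288e-01]] [-0.201557   -0.03416184 -0.00683579]$[0]: bad value
$[0]: bad value
```

View pics/scene1.png

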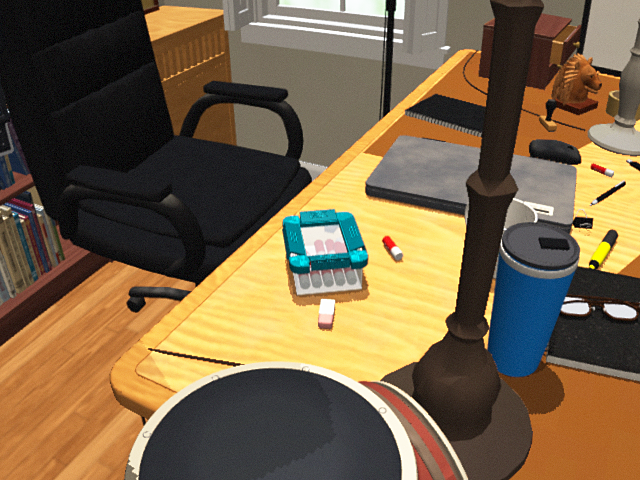

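View pics/wrist1.png

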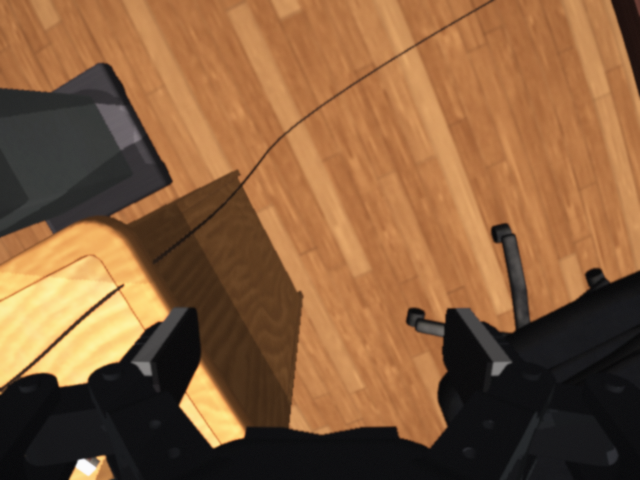

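The scene is unchanged: the box is at about (325,250) in the scene view, and the arm is still off to the left of the desk. The rows were refused because they left out some keys, so I'll give all seven.

```bash
python3 -m crank '[{"fingers":0,"tx":0.5,"ty":-0.6,"tz":-0.2,"wx":0,"wy":0,"wz":-0.12},{"fingers":0,"tx":1.1,"ty":-1.4,"tz":-0.5,"wx":0,"wy":0,"wz":-0.25},{"fingers":0,"tx":1.6,"ty":-2.2,"tz":-0.8,"wx":0,"wy":0,"wz":-0.39},{"fingers":0,"tx":2.2,"ty":-3,"tz":-1,"wx":0,"wy":0,"wz":-0.513},{"fingers":0,"tx":2.2,"ty":-3,"tz":-1,"wx":0,"wy":0,"wz":-0.513}]'
python3 - <<'E'
from h import *
s=monitor.read_state();print(s["joint_pos"],s["tcp_pos"],s["tool_rot"],s["force"])
E
```

```text
time: 0.7
tcp_pos: [0.3771, 0.4114, 0.179]
tool_rot: [[-0.574, 0.819, -0.002], [0.819, 0.574, -0.004], [-0.002, -0.004, -1.0]]
force: [-0.3, 0.0, -0.2]
grip_width: 0.144
gripper_force: 0.0
[ 3.98919719e+01 -3.77082358e+00  1.04247531e+02 -9.62273305e-02
  7.97488824e+01  4.85286523e+00] [0.3771447  0.41135848 0.17897321] [[-0.5743847   0.81858315 -0.00196077]
 [ 0.81858311  0.57437558 -0.003793  ]
 [-0.00197867 -0.0037837  -0.99999088]] [-0.34654828  0.03845781 -0.15095389]
```

```bash
python3 -m crank '[{"fingers":0,"tx":0.5,"ty":-0.7,"tz":-0.3,"wx":0,"wy":0,"wz":0},{"fingers":0,"tx":1.1,"ty":-1.4,"tz":-0.6,"wx":0,"wy":0,"wz":0},{"fingers":0,"tx":1.6,"ty":-2.2,"tz":-0.9,"wx":0,"wy":0,"wz":0},{"fingers":0,"tx":2.11,"ty":-2.87,"tz":-1.2,"wx":0,"wy":0,"wz":0},{"fingers":0,"tx":2.11,"ty":-2.87,"tz":-1.2,"wx":0,"wy":0,"wz":0}]'
python3 - <<'E'
from h import *
s=monitor.read_state();print(s["joint_pos"])
ims=[cv2.resize(viewer.get_image(n)[0],(400,300)) for n in ("scene","wrist")]
cv2.imwrite("pics/a2.png",np.hstack(ims))
E
```

```text
time: 1.2
tcp_pos: [0.4818, 0.2688, 0.119]
tool_rot: [[-0.577, 0.817, -0.003], [0.817, 0.577, -0.002], [-0.0, -0.004, -1.0]]
force: [-0.5, 0.6, -0.5]
grip_width: -0.001
gripper_force: 0.0
[ 2.14595816e+01 -1.26747961e+00  1.07848204e+02 -6.50497106e-02
  7.36268768e+01 -1.37343126e+01]
```

View pics/a2.png

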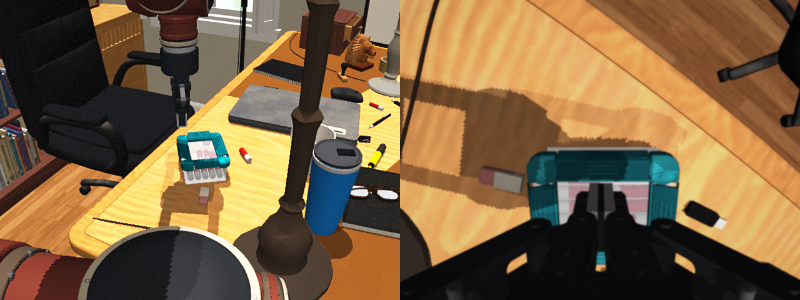

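The scene half shows the gripper above the box and the arm left of the lamp column (column at x≈310). In the wrist half, the lid's left rim runs squarely from (530,152) to (678,152), just ahead of the fingers. I'll refine the box pose from this view.

Run:
```python
from h import *
c=viewer.get_calibration("wrist"); im,_=viewer.get_image("wrist")
hsv=cv2.cvtColor(im,cv2.COLOR_BGR2HSV); t=cv2.inRange(hsv,(80,100,60),(100,255,255))
O=np.array([.5094,.2333]);a=np.radians(35.45);R=np.array([[np.cos(a),-np.sin(a)],[np.sin(a),np.cos(a)]])
f=lambda u,v,z:((onplane(c,u,v,z)[:2]-O)@R*1000).round(1)
cols=np.where(t.sum(0)>255*10)[0]; print("cols",cols.min(),cols.max())
for u in (cols.min()+15,cols.min()+25,320,cols.max()-25,cols.max()-15):
    r=np.where(t[:,u])[0].min(); print("top",u,r,f(u,r,.056),f(u,r,.064))
for v in (260,280,):
    q=np.where(t[v])[0]; print("side",v,f(q.min(),v,.056),f(q.max(),v,.056))
```

```text
cols 204 443
top 219 252 [-55.5  52.9] [-53.4  55.4]
top 229 250 [-50.1  54. ] [-48.2  56.5]
top 320 287 [-2.3 33.3] [-2.3 36.5]
top 418 249 [49.2 54.5] [47.2 57. ]
top 428 250 [54.5 54. ] [52.4 56.4]
side 260 [-62.2  48.5] [61.4 48.4]
side 280 [-64.8  37.1] [64.  37.1]
```

The pose is confirmed: the corner edge is at +54 mm and x is centred within 0.5 mm. Now pressing the left section.

```bash
python3 -m crank '[{"fingers":0,"tx":0,"ty":0,"tz":-0.5,"wx":0,"wy":0,"wz":0},{"fingers":0,"tx":0,"ty":0,"tz":-0.9,"wx":0,"wy":0,"wz":0},{"fingers":0,"tx":0,"ty":0,"tz":-1.05,"wx":0,"wy":0,"wz":0},{"fingers":0,"tx":0,"ty":0,"tz":-1.15,"wx":0,"wy":0,"wz":0},{"fingers":0,"tx":0,"ty":0,"tz":-1.2,"wx":0,"wy":0,"wz":0}]'
python3 -m crank '[{"fingers":0,"tx":0,"ty":0,"tz":-0.03,"wx":0,"wy":0,"wz":0},{"fingers":0,"tx":0,"ty":0,"tz":-0.06,"wx":0,"wy":0,"wz":0},{"fingers":0,"tx":0,"ty":0,"tz":-0.08,"wx":0,"wy":0,"wz":0},{"fingers":0,"tx":0,"ty":0,"tz":-0.08,"wx":0,"wy":0,"wz":0}]'
```

```text
time: 1.85
tcp_pos: [0.4809, 0.2735, 0.0622]
tool_rot: [[-0.581, 0.814, 0.0], [0.814, 0.581, 0.001], [0.001, 0.001, -1.0]]
force: [-4.2, 1.0, 5.8]
grip_width: -0.003
gripper_force: 2.6
time: 2.25
tcp_pos: [0.4819, 0.2737, 0.0596]
tool_rot: [[-0.58, 0.814, 0.002], [0.814, 0.58, 0.003], [0.001, 0.003, -1.0]]
force: [-1.6, 0.7, 4.5]
grip_width: -0.005
gripper_force: 2.5
```

```bash
python3 -m crank '[{"fingers":0,"tx":0,"ty":0,"tz":-0.03,"wx":0,"wy":0,"wz":0},{"fingers":0,"tx":0,"ty":0,"tz":-0.05,"wx":0,"wy":0,"wz":0},{"fingers":0,"tx":0,"ty":0,"tz":-0.07,"wx":0,"wy":0,"wz":0},{"fingers":0,"tx":0,"ty":0,"tz":-0.07,"wx":0,"wy":0,"wz":0}]'
```

```text
time: 2.65
tcp_pos: [0.482, 0.2728, 0.0558]
tool_rot: [[-0.58, 0.814, 0.002], [0.814, 0.58, 0.001], [-0.0, 0.002, -1.0]]
force: [-3.3, 0.5, 8.2]
grip_width: 0.003
gripper_force: 4.1
```

Left is flush at z = 0.0558 m. Now lift, go to the back section and press.

```bash
python3 -m crank '[{"fingers":0,"tx":0,"ty":0,"tz":0.6,"wx":0,"wy":0,"wz":0},{"fingers":0,"tx":0.5,"ty":0,"tz":0.8,"wx":0,"wy":0,"wz":0},{"fingers":0,"tx":1.1,"ty":-0.04,"tz":0.8,"wx":0,"wy":0,"wz":0},{"fingers":0,"tx":1.55,"ty":-0.07,"tz":0.8,"wx":0,"wy":0,"wz":0},{"fingers":0,"tx":1.55,"ty":-0.07,"tz":0.8,"wx":0,"wy":0,"wz":0}]'
python3 -m crank '[{"fingers":0,"tx":0,"ty":0,"tz":-0.3,"wx":0,"wy":0,"wz":0},{"fingers":0,"tx":0,"ty":0,"tz":-0.5,"wx":0,"wy":0,"wz":0},{"fingers":0,"tx":0,"ty":0,"tz":-0.6,"wx":0,"wy":0,"wz":0},{"fingers":0,"tx":0,"ty":0,"tz":-0.65,"wx":0,"wy":0,"wz":0},{"fingers":0,"tx":0,"ty":0,"tz":-0.7,"wx":0,"wy":0,"wz":0}]'
python3 -m crank '[{"fingers":0,"tx":0,"ty":0,"tz":-0.04,"wx":0,"wy":0,"wz":0},{"fingers":0,"tx":0,"ty":0,"tz":-0.08,"wx":0,"wy":0,"wz":0},{"fingers":0,"tx":0,"ty":0,"tz":-0.1,"wx":0,"wy":0,"wz":0},{"fingers":0,"tx":0,"ty":0,"tz":-0.1,"wx":0,"wy":0,"wz":0}]'
python3 -c "
from h import *;print(monitor.read_state()['joint_pos'])"
```

```text
time: 3.15
tcp_pos: [0.5611, 0.2683, 0.0944]
tool_rot: [[-0.579, 0.815, 0.002], [0.815, 0.579, 0.0], [-0.001, 0.002, -1.0]]
force: [0.6, -0.0, -0.1]
grip_width: -0.001
gripper_force: 0.0
time: 3.65
tcp_pos: [0.5579, 0.2692, 0.0589]
tool_rot: [[-0.581, 0.814, -0.001], [0.814, 0.581, 0.0], [0.001, -0.0, -1.0]]
force: [-1.5, 1.1, 2.1]
grip_width: -0.003
gripper_force: 1.2
time: 4.05
tcp_pos: [0.5587, 0.2689, 0.0556]
tool_rot: [[-0.58, 0.814, -0.0], [0.814, 0.58, -0.0], [0.0, -0.0, -1.0]]
force: [-4.6, -0.8, 10.5]
grip_width: 0.003
gripper_force: 5.0
[ 1.88272359e+01  1.18839962e+01  1.00433207e+02 -4.48230914e-03
  6.77030328e+01 -1.66395629e+01]
```

Back is down. Now moving above the front section, then checking clearance to the lamp.

```bash
python3 -m crank '[{"fingers":0,"tx":0,"ty":0,"tz":0.6,"wx":0,"wy":0,"wz":0},{"fingers":0,"tx":-0.4,"ty":-0.3,"tz":0.8,"wx":0,"wy":0,"wz":0},{"fingers":0,"tx":-0.9,"ty":-0.64,"tz":0.8,"wx":0,"wy":0,"wz":0},{"fingers":0,"tx":-1.4,"ty":-1,"tz":0.8,"wx":0,"wy":0,"wz":0},{"fingers":0,"tx":-1.7,"ty":-1.21,"tz":0.8,"wx":0,"wy":0,"wz":0}]'
python3 - <<'E'
from h import *
s=monitor.read_state();print(s["joint_pos"],s["joint_torque"])
ims=[cv2.resize(viewer.get_image(n)[0],(400,300)) for n in ("scene","top")]
cv2.imwrite("pics/a3.png",np.hstack(ims))
E
```

```text
time: 4.55
tcp_pos: [0.4718, 0.2071, 0.0931]
tool_rot: [[-0.58, 0.815, -0.001], [0.815, 0.58, -0.001], [-0.0, -0.001, -1.0]]
force: [0.6, 0.4, -0.3]
grip_width: -0.004
gripper_force: 0.0
[ 1.54400959e+01 -4.65248211e+00  1.13792971e+02 -3.61497156e-02
  7.09160267e+01 -2.00032456e+01] [ 6.34686593e-01 -2.84561187e+01 -3.47181129e+01 -1.67822675e-02
  3.72847309e-02  7.02528097e-02]
```

View pics/a3.png

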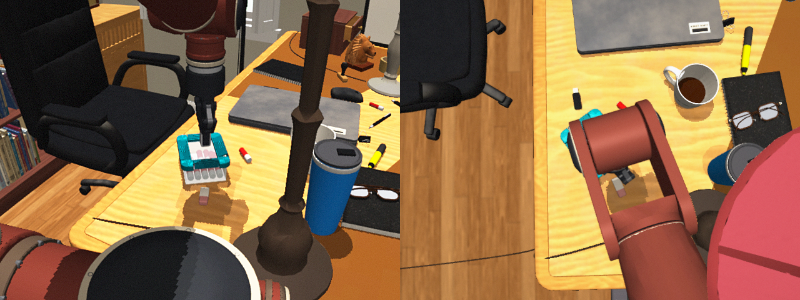

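The scene half shows the fingers at (207,135) over the lid. The top half shows the forearm's right edge at x≈700, close to the shade edge at about x≈715, so I'll use depth to get the real clearance.

Run:
```python
from h import *
im,d=viewer.get_image("top");c=viewer.get_calibration("top")
d0=np.load("top0.npy")
m=(d>0)&(d<d0-0.05)
v,u=np.where(m)
P=[]
for a,b in zip(u[::5],v[::5]):
    o,r=ray(c,a,b); P.append(o+r*d[b,a])
P=np.array(P);dist=np.hypot(P[:,0]-.31,P[:,1]+.02)
for lo,hi in((0,.2),(.2,.3),(.3,.4),(.4,.5),(.5,.535),(.535,.6),(.6,.7),(.7,.9)):
    k=(P[:,2]>lo)&(P[:,2]<=hi)
    if k.any(): i=np.argmin(np.where(k,dist,9));print(lo,hi,k.sum(),dist[i].round(3),P[i].round(3))
```

```text
0 0.2 84 0.218 [0.43  0.162 0.188]
0.2 0.3 34 0.238 [0.441 0.179 0.209]
0.3 0.4 724 0.183 [0.392 0.143 0.366]
0.4 0.5 6894 0.138 [0.314 0.118 0.467]
0.5 0.535 330 0.148 [0.294 0.127 0.501]
```

At the front section the forearm is under the shade and 138 mm from the column axis, which is enough to press front. For the right section I'll tilt the tool about 10° so the wrist stays left of the lamp.

```bash
python3 -m crank '[{"fingers":0,"tx":-0.29,"ty":-0.21,"tz":-0.1,"wx":0,"wy":0,"wz":0},{"fingers":0,"tx":-0.29,"ty":-0.21,"tz":-0.4,"wx":0,"wy":0,"wz":0},{"fingers":0,"tx":-0.29,"ty":-0.21,"tz":-0.6,"wx":0,"wy":0,"wz":0},{"fingers":0,"tx":-0.29,"ty":-0.21,"tz":-0.68,"wx":0,"wy":0,"wz":0},{"fingers":0,"tx":-0.29,"ty":-0.21,"tz":-0.74,"wx":0,"wy":0,"wz":0}]'
python3 -m crank '[{"fingers":0,"tx":0,"ty":0,"tz":-0.03,"wx":0,"wy":0,"wz":0},{"fingers":0,"tx":0,"ty":0,"tz":-0.05,"wx":0,"wy":0,"wz":0},{"fingers":0,"tx":0,"ty":0,"tz":-0.07,"wx":0,"wy":0,"wz":0},{"fingers":0,"tx":0,"ty":0,"tz":-0.07,"wx":0,"wy":0,"wz":0}]'
python3 -c "
from h import *;print(monitor.read_state()['joint_pos'])"
```

```text
time: 5.2
tcp_pos: [0.4594, 0.1981, 0.056]
tool_rot: [[-0.58, 0.814, -0.0], [0.814, 0.58, 0.0], [0.0, -0.0, -1.0]]
force: [-0.5, 0.5, 2.9]
grip_width: 0.001
gripper_force: 1.5
time: 5.6
tcp_pos: [0.4595, 0.1982, 0.0554]
tool_rot: [[-0.581, 0.814, -0.001], [0.814, 0.581, -0.0], [0.0, -0.001, -1.0]]
force: [-7.5, -2.8, 12.7]
grip_width: 0.005
gripper_force: 6.8
[ 1.47993292e+01 -3.69496190e+00  1.16937572e+02  7.03243442e-03
  6.68090898e+01 -2.06914875e+01]
```

```bash
python3 -m crank '[{"fingers":0,"tx":0,"ty":0,"tz":0.6,"wx":0,"wy":0,"wz":0},{"fingers":0,"tx":0.2,"ty":0,"tz":1,"wx":-0.07,"wy":-0.05,"wz":0},{"fingers":0,"tx":0.7,"ty":0,"tz":1,"wx":-0.1425,"wy":-0.1015,"wz":0},{"fingers":0,"tx":1.2,"ty":-0.1,"tz":1,"wx":-0.1425,"wy":-0.1015,"wz":0},{"fingers":0,"tx":1.67,"ty":-0.24,"tz":1,"wx":-0.1425,"wy":-0.1015,"wz":0}]'
python3 - <<'E'
from h import *
im,d=viewer.get_image("top");c=viewer.get_calibration("top")
print(monitor.read_state()["joint_pos"])
d0=np.load("top0.npy")
v,u=np.where((d>0)&(d<d0-0.05))
P=np.array([(lambda o,r:o+r*d[b,a])(*ray(c,a,b)) for a,b in zip(u[::5],v[::5])]);dist=np.hypot(P[:,0]-.31,P[:,1]+.02)
for lo,hi in((0,.3),(.3,.4),(.4,.5),(.5,.535),(.535,.6),(.6,.9)):
    k=(P[:,2]>lo)&(P[:,2]<=hi)
    if k.any(): i=np.argmin(np.where(k,dist,9));print(lo,hi,dist[i].round(3),P[i].round(3))
E
```

```text
time: 6.1
tcp_pos: [0.5438, 0.187, 0.1036]
tool_rot: [[-0.573, 0.813, 0.103], [0.801, 0.582, -0.141], [-0.174, 0.002, -0.985]]
force: [-0.4, 0.1, -0.0]
grip_width: -0.0
gripper_force: 0.0
[ 15.94304196   1.56623457 106.99726805 -10.23951957  68.10391582
 -15.96588758]
0 0.3 0.252 [0.49  0.157 0.198]
0.3 0.4 0.246 [0.473 0.165 0.367]
0.4 0.5 0.145 [0.323 0.124 0.494]
0.5 0.535 0.146 [0.32  0.126 0.501]
0.535 0.6 0.161 [0.298 0.141 0.535]
```

```bash
python3 -m crank '[{"fingers":0,"tx":0,"ty":0,"tz":-0.4,"wx":0,"wy":0,"wz":0},{"fingers":0,"tx":0,"ty":0,"tz":-0.65,"wx":0,"wy":0,"wz":0},{"fingers":0,"tx":0,"ty":0,"tz":-0.78,"wx":0,"wy":0,"wz":0},{"fingers":0,"tx":0,"ty":0,"tz":-0.85,"wx":0,"wy":0,"wz":0},{"fingers":0,"tx":0,"ty":0,"tz":-0.9,"wx":0,"wy":0,"wz":0}]'
python3 -m crank '[{"fingers":0,"tx":0,"ty":0,"tz":-0.03,"wx":0,"wy":0,"wz":0},{"fingers":0,"tx":0,"ty":0,"tz":-0.06,"wx":0,"wy":0,"wz":0},{"fingers":0,"tx":0,"ty":0,"tz":-0.08,"wx":0,"wy":0,"wz":0},{"fingers":0,"tx":0,"ty":0,"tz":-0.08,"wx":0,"wy":0,"wz":0}]'
```

```text
time: 6.65
tcp_pos: [0.5429, 0.1858, 0.0587]
tool_rot: [[-0.571, 0.814, 0.102], [0.802, 0.58, -0.142], [-0.175, 0.001, -0.985]]
force: [-0.1, 0.7, 1.0]
grip_width: -0.002
gripper_force: 0.0
time: 7.05
tcp_pos: [0.5429, 0.186, 0.0563]
tool_rot: [[-0.571, 0.814, 0.101], [0.802, 0.58, -0.142], [-0.175, 0.0, -0.985]]
force: [-6.0, -1.5, 10.0]
grip_width: 0.003
gripper_force: 5.1
```

Right has bottomed out. Lifting clear to the left, then checking from above.

```bash
python3 -m crank '[{"fingers":0,"tx":0,"ty":0,"tz":0.8,"wx":0,"wy":0,"wz":0},{"fingers":0,"tx":0,"ty":0.4,"tz":1.6,"wx":0,"wy":0,"wz":0},{"fingers":0,"tx":-0.5,"ty":1.2,"tz":2,"wx":0,"wy":0,"wz":0},{"fingers":0,"tx":-1,"ty":2,"tz":2.4,"wx":0,"wy":0,"wz":0},{"fingers":0,"tx":-1.6,"ty":2.8,"tz":2.4,"wx":0,"wy":0,"wz":0}]'
python3 -m crank '[{"fingers":0,"tx":-0.6,"ty":0.8,"tz":0,"wx":0,"wy":0,"wz":0},{"fingers":0,"tx":-1.2,"ty":1.6,"tz":0,"wx":0,"wy":0,"wz":0},{"fingers":0,"tx":-1.8,"ty":2.4,"tz":0,"wx":0,"wy":0,"wz":0},{"fingers":0,"tx":-2.4,"ty":3.2,"tz":0,"wx":0,"wy":0,"wz":0},{"fingers":0,"tx":-3,"ty":4,"tz":0,"wx":0,"wy":0,"wz":0}]'
python3 - <<'E'
from h import *
a=cv2.imread("pics/top0.png");b,d=viewer.get_image("top");s0=cv2.imread("pics/scene0.png");s,_=viewer.get_image("scene")
d0=np.load("top0.npy")
for n,(u,v) in dict(front=(339,268),right=(343,208),back=(285,192),left=(282,250)).items():
    print(n,np.median((d-d0)[v-3:v+4,u-3:u+4])*1000)
r=lambda i,y,x:cv2.resize(i[y:y+150,x:x+200],(400,300))
cv2.imwrite("pics/a4.png",np.vstack([np.hstack([r(a,150,220),r(b,150,220)]),np.hstack([r(s0,190,240),r(s,190,240)])]))
E
```

```text
time: 7.55
tcp_pos: [0.4649, 0.3263, 0.1784]
tool_rot: [[-0.569, 0.815, 0.107], [0.803, 0.579, -0.138], [-0.174, 0.008, -0.985]]
force: [0.2, 1.4, -0.5]
grip_width: 0.001
gripper_force: 0.0
time: 8.05
tcp_pos: [0.312, 0.5255, 0.1742]
tool_rot: [[-0.572, 0.814, 0.101], [0.802, 0.581, -0.141], [-0.174, 0.0, -0.985]]
force: [1.3, 0.8, 0.6]
grip_width: 0.002
gripper_force: 0.0
front 5.1620603
right 5.583942
back 5.904734
left 6.424427
```

View pics/a4.png

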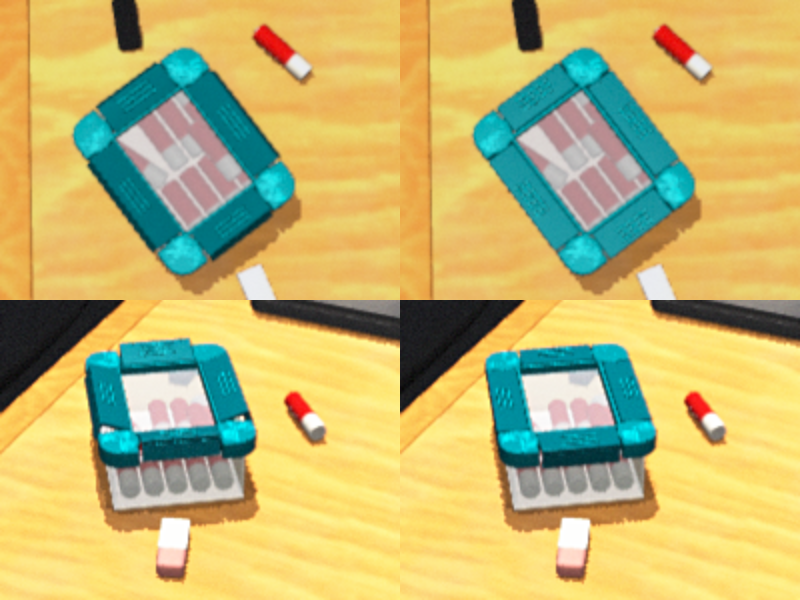

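The before/after pairs (left before, right after) show all four sections flush with the corners, each 5–6 mm lower by depth. The box and the small items haven't moved.

```bash
python3 -c "
from h import *;print(workorder.sign_off())"
```

```text
the job is handed in; nothing more can be done
None
```

I pressed all four rim sections down flush, with the box and the small items still where they were in the final camera check, and handed the job in at about 8 s on the robot's clock; the hand-in returned no verdict.

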